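# Turn the screw organiser's cover leaf

## Task

Open the screw organiser: with the fingertips under its cover leaf, push the leaf up and over the spine, and press it down until it lies flat on the rest bed on the other side, leaving the screw pockets uncovered. Stay in touch with the leaf as it passes upright, go gently and do not fling it or squeeze it; do not lift or drag the organiser, leave the cartridge, screwdriver handle, spacer rod and clamp alone, and come clear at the end.

Things in the scene. Friction and masses are not known exactly. Their poses are not given: they have to be found in the camera images.
- organiser: Screw organiser standing loose on the bench, 2.2 kg: steel base plate 150 x 170 x 8 mm (own x by y); on it a grey pocket tray (-y side) and a solid rest bed (+y side), each 124 mm along x and 8 to 75 mm off the centre line, tops 49 mm above the bench. Origin: centre of its underside; x along the spine, z up. At yaw 0, x points away from the robot, +y to the robot's left.
- spine (a point): Middle of the hinge axis of the leaf, 52 mm above the bench, over the organiser's origin; same axes as the organiser (the hinge axis is its x).
- leaf (a joint): Leaf angle about the spine, rad: 0 flat over the pockets (-y), pi/2 upright, pi flat on the rest bed (+y; its stop). Starts ajar, 0.2 to 0.6. Aluminium plate 4 mm thick, 130 mm along the spine, mid-plane through the hinge axis, free edge 115 mm from it: overhangs tray and bed by 40 mm, base plate by 30 mm. Stiff hinge: stays where left; 2 to 3 N at the free edge moves it.
- leaf_edge (a point): Middle of the leaf's free edge (half-way through its thickness), 115 mm from the hinge axis; axes fixed to the leaf.
- cartridge: Bystander: cream plastic game cartridge lying flat, 65 x 57 x 12 mm, loose; origin at the centre of its underside.
- driver_handle: Bystander: black ceramic six-sided screwdriver handle lying down, 98 mm long in all, 26 mm across flats, loose; origin at its underside below the middle of the grip, x along it.
- spacer_rod: Bystander: brass six-sided spacer rod lying down, 79 mm long with its stud, 12 mm across flats, loose; origin at its underside, x along it.
- clamp: Bystander: small green steel clamp bolted to the bench, base 80 x 100 mm, holding a translucent orange controller shell (about 160 mm wide along x), 130 mm high in all; origin at the centre of its foot.
Mind the look-alikes: they are no part of the job. Of the things that look like the organiser, the larger one is meant.

How it is judged (in metres and radians):
On the way:
1. the fingers are on the leaf while it stands about upright (1.2 to 2.2 rad) (value of joint leaf between 1.2 and 2.2 rad and contact force between the fingers and leaf above 0.1 N), for 0.05 s.
At the end, for the whole second after the job is handed in: The leaf lies flat on the rest bed (joint above 3.07 rad, at rest), the organiser is level and within 12 mm of its start, the loose bystanders are within 20 mm of theirs (value of joint leaf above 3.07 rad and velocity of joint leaf between -0.1 and 0.1 rad/s and angle between organiser's own z axis and vertical below 0.05 rad and distance of organiser from where it was at the start of the episode below 0.012 m and distance of each of cartridge, driver_handle, spacer_rod from where it was at the start of the episode below 0.02 m); the robot touches nothing.
It fails at once if the organiser is lifted or dragged more than 12 mm, or tipped (distance of organiser from where it was at the start of the episode above 0.012 m or angle between organiser's own z axis and vertical above 0.1 rad).
It fails at once if the leaf is flung (faster than 5 rad/s) (velocity of joint leaf above 5 rad/s or velocity of joint leaf below -5 rad/s).
It fails at once if the leaf is squeezed or pressed with more than 60 N (contact force between the fingers and leaf above 60 N).
It fails at once if a bystander is moved more than 20 mm or lifted (distance of any of cartridge, driver_handle, spacer_rod from where it was at the start of the episode above 0.02 m).
It fails at once if the clamp or its shell is pushed (contact force between any of the arm, the fingers and clamp above 3 N).
It also fails if it takes over 45 s, if anything falls off the work surface, if the arm or the gripper's body presses on something with over 40 N, if the wrist force passes 120 N, or if a joint passes its speed limit or range.

## Robot

A 6-joint arm with a two-finger parallel gripper is mounted at the origin on the work surface. World frame = base frame: x ahead of the robot, y to its left, z up, the work surface at z = 0. Lengths are in mm, angles in rad, forces in N, time in s.
With the tool pointing down it reaches from about 375 to 975 mm from the base axis. Payload 3.8 kg.
Tool frame: the origin (TCP) lies where the fingers leave the gripper's body, on its centre line; the fingertips stand 64 mm ahead of it and the grasp point (between the pads) lies 45 mm ahead of it; z points along the fingers, y is the direction in which the jaws open and shut (so a half turn about z gives the same grasp; the last joint's range is limited). The gripper opens to 88 mm and grips with 3 to 60 N. Pads are 18 mm wide; open, the fingers measure 123 mm over their backs; the gripper's body (75 mm by 187 mm) begins 45 mm behind the grasp point.
Start: joints at [-1.171, 0.264, 1.604, -0, 1.274, -0.037], TCP at [285.548, -611.622, 302.706] pointing down, gripper open.
Joint ranges: [-2.63, 2.63], [-0.94, 2.18], [0.31, 2.57], [-1.31, 4.45], [0, 2.66], [-2.55, 2.55]. Speed limits (rad/s): [2.57, 2.57, 3.14, 3.14, 3.14, 3.14].

## Interface

Orientations are given as a 3x3 rotation matrix whose columns are the frame's x, y, z axes.
In Python, from rig import env gives the robot as it stands.
- The arm moves only by the tool send_rows, never from a script. Its argument "series" is a list of rows, each a list of 2 entries, a list of its own where there are three numbers: the shift along the tool's x, y, z in units of 40 mm (1.0 is 40 mm), then the turn, a rotation vector about the tool's x, y, z in units of 4 degrees (1.0 is 4 degrees). A call has 1 to 5 rows; each row shifts and turns the pose as measured when the row begins, along the tool's axes as they then stand; what a row does not reach is not made up. A row lasts 1/10 s, in which the tool goes at most 50 mm and 8.59 degrees, less where a joint would pass 70% of its speed; a pose out of reach is approached as far as the arm can. A call with a number of a shift or a turn outside -1 to 1 is refused whole. A call with a gripper value outside its range is refused whole. "hand" is the closure in counts, from 0 (fully open) to 255 (shut), set as the call begins (left out, the last holds). The fingers move at their own pace and stop on an object; the grip force is fixed at half the most. Time passes only in rows, so rows that do not move let the fingers close. It gives the time, the measured TCP pose, the force and the opening at its end, in the units of the state.
- env.get_obs(): the state, without advancing time (a new reading comes with each control period).
- env.camera(name): name is "side" or "top"; returns the picture (480x640x3 uint8, red, green, blue); there is no depth.
- env.get_calibration(name): a dict with "K" (3x3 intrinsics, pixels), "extrinsics" (4x4, takes a point from world to camera coordinates). Camera axes: x right, y up, looking along -z (the intrinsics and any distortion apply to the point x, -y, -z); pixel columns grow to the right and rows downward; lengths in mm; the calibration is good to about 2 mm. A picture is of the moment at which its call begins. get_calibration takes no time and is no camera call.
- env.finish_job(): hands the job in, once; it reports no verdict.
The state is a dict: "clock": time; "q": joint angles; "qd": joint speeds; "tau": joint torques, N m; "eef_pos": TCP position; "eef_rot": TCP orientation; "ft_force": force on the tool from outside, world axes, zero at the start; "moment": the same for the moment, N m; "width": opening from 0.0 (shut) to 1.0 (fully open).
Only numpy, scipy, OpenCV 4.12 (cv2) and the standard library are available. Lean on these libraries where they do the work, as an engineer would, in place of code of your own. Each camera call takes 0.05 s, during which the arm holds its last target.

## Working session

There is one attempt and no reset: what is moved stays moved. The work goes in short steps, Python scripts to look and compute and a tool call to move; the robot and the scene stay as the last step left them, time stands still between calls to the robot, and variables do not carry over. Pictures are saved under pics/ and viewed, and the job is handed in when it is done.

Besides the shell and the picture viewer there is one more tool, called after ">>>" as a command line: name --argument value ..., lists and objects as JSON in quotes. send_rows: Moves the arm, as the interface text tells. Shifts and turns lie within -1 to 1; 1 stands for 40 mm of shift or 4 degrees of turn. Its arguments: {"type":"object","properties":{"series":{"type":"array"},"hand":{"type":"number"}},"required":["series"]}

```bash
mkdir -p pics; ls; python3 - <<'E'
from rig import env
import cv2
for n in("side","top"):
    im=env.camera(n); cv2.imwrite(f"pics/{n}0.png",im[:,:,::-1])
    c=env.get_calibration(n); print(n,c)
o=env.get_obs(); print(o)
E
```

```text
pics
side {'K': array([[523.38294986,   0.        , 310.06534469],
       [  0.        , 523.38294986, 242.00560522],
       [  0.        ,   0.        ,   1.        ]]), 'extrinsics': array([[-9.13381821e-01, -4.06863283e-01, -1.39970750e-02,
         4.81933584e+02],
       [ 1.95604150e-01, -4.68752922e-01,  8.61399858e-01,
        -1.58053953e+02],
       [-3.57033144e-01,  7.84049085e-01,  5.07734544e-01,
        -1.00226289e+03],
       [ 0.00000000e+00,  0.00000000e+00,  0.00000000e+00,
         1.00000000e+00]])}
top {'K': array([[538.59566346,   0.        , 326.31709986],
       [  0.        , 538.59566346, 234.12040693],
       [  0.        ,   0.        ,   1.        ]]), 'extrinsics': array([[-4.53779232e-02, -9.98964176e-01, -3.37933677e-03,
         3.58476628e+01],
       [ 9.71256790e-01, -4.49100859e-02,  2.33759133e-01,
        -5.16512169e+02],
       [-2.33668766e-01,  7.32530020e-03,  9.72288665e-01,
        -1.05744546e+03],
       [ 0.00000000e+00,  0.00000000e+00,  0.00000000e+00,
         1.00000000e+00]])}
{'clock': 0.1, 'q': array([-1.17092935e+00,  2.64711320e-01,  1.60522137e+00,  2.61150969e-06,
        1.27369197e+00, -3.68883704e-02]), 'qd': array([ 7.80393258e-05, -9.56098828e-04, -4.00079501e-03, -6.59270279e-04,
        3.98998601e-04,  5.05995882e-04]), 'tau': array([ 2.01742778e-04, -5.03618324e+01, -3.58071971e+01,  7.31495325e-02,
        2.33301299e-02, -4.92922311e-05]), 'eef_pos': array([ 285.33603303, -611.17014323,  301.49846657]), 'eef_rot': array([[ 9.06129280e-01,  4.23000126e-01, -7.88749451e-04],
       [ 4.23000854e-01, -9.06127348e-01,  1.87267439e-03],
       [ 7.74340522e-05, -2.03052678e-03, -9.99997935e-01]]), 'ft_force': array([ 0.63326343,  0.34012202, -0.04793373]), 'moment': array([-0.00589975, -0.02170044,  0.03079639]), 'width': 1.000453959401156}
```

View pics/side0.png

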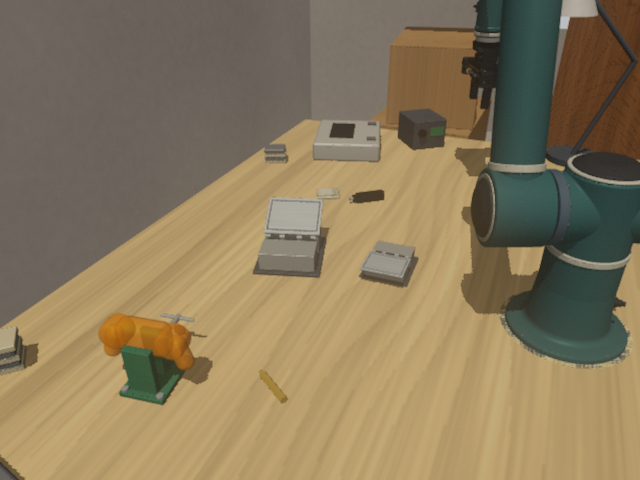

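View pics/top0.png

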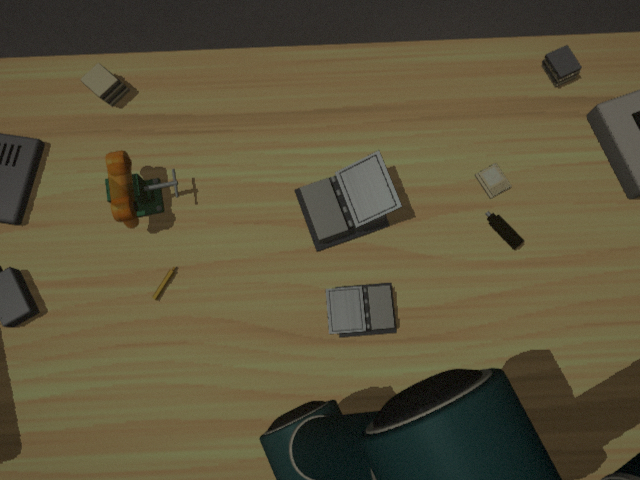

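The side view shows two organisers, one at (292,237) and a smaller one at (390,262). In the top view they sit at (348,200) and (362,308). The only other box-like things are stacks at (105,85) and (562,65). The larger organiser, top (348,200), is the one meant, and its leaf stands ajar to the right (-y). Next I check it in a close crop.

```bash
python3 - <<'E'
import cv2
a=cv2.imread("pics/top0.png")[140:260,280:420]; cv2.imwrite("pics/topc.png",cv2.resize(a,None,fx=5,fy=5,interpolation=cv2.INTER_CUBIC))
a=cv2.imread("pics/side0.png")[190:280,245:335]; cv2.imwrite("pics/sidec.png",cv2.resize(a,None,fx=6,fy=6,interpolation=cv2.INTER_CUBIC))
E
```

```text
(no output)
```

View pics/topc.png

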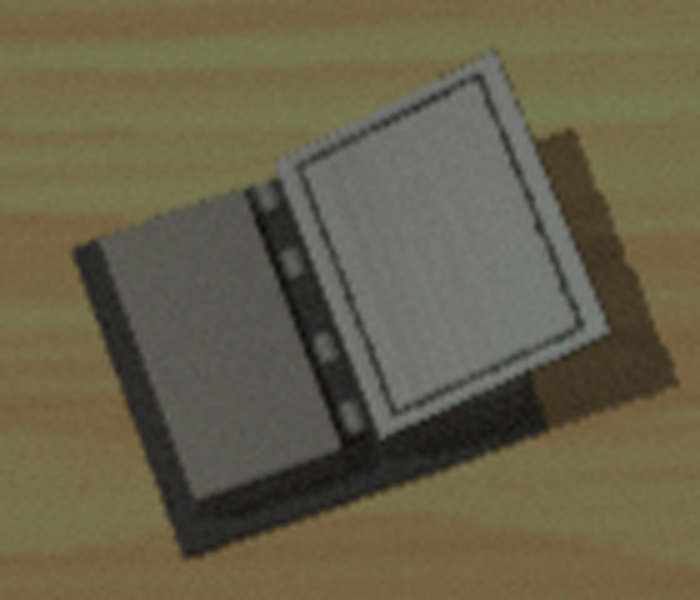

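View pics/sidec.png

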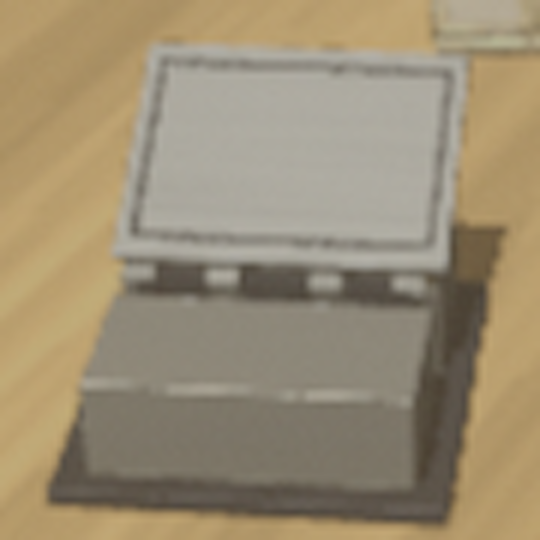

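```bash
cat > h.py <<'E'
import numpy as np, cv2
from rig import env
from scipy.optimize import least_squares
def proj(n,P):
    c=env.get_calibration(n); E=c["extrinsics"]; q=np.atleast_2d(P)@E[:3,:3].T+E[:3,3]
    q=q*[1,-1,-1]; u=q@c["K"].T; return u[:,:2]/u[:,2:]
def org2w(p,P):
    x,y,t=p[:3]; c,s=np.cos(t),np.sin(t); R=np.array([[c,-s,0],[s,c,0],[0,0,1]]); return np.atleast_2d(P)@R.T+[x,y,0]
def leaf(th,x,r,n=2):  # n: offset along top normal (up when th=0)
    return [x,-r*np.cos(th)+n*np.sin(th),52+r*np.sin(th)+n*np.cos(th)]
E
cat > fit.py <<'E'
from h import *
T=[((75,85,8),(80,247)),((-75,85,8),(187,556)),((-75,-85,8),(548,428)),((62,75,49),(98,243)),((-62,75,49),(198,500)),((-62,8,49),(340,448)),((62,8,49),(250,185)),(65,(492,50)),(-65,(608,330))]
S=[((75,85,8),(50,493)),((-75,85,8),(445,517)),((62,8,49),(120,297)),((-62,8,49),(435,308)),((62,75,49),(84,383)),((-62,75,49),(412,402)),(65,(155,45)),(-65,(468,62))]
def res(p):
    r=[]
    for n,L,s,o in(("top",T,5,(280,140)),("side",S,6,(245,190))):
        P=[leaf(p[3],a,115) if not isinstance(a,tuple) else a for a,_ in L]
        m=np.array([b for _,b in L])/s+np.array(o)-.5+.5/s
        r.append(proj(n,org2w(p,P))-m)
    return np.vstack(r)
s=least_squares(lambda p:res(p).ravel(),[600,0,.3,.4],loss='soft_l1')
print(s.x,np.degrees(s.x[2:])); print(res(s.x).round(2))
np.save("pose.npy",s.x)
for a in(65,-65): print(org2w(s.x,leaf(s.x[3],a,115,0)))
# bystanders rough at z=0..12
def back(n,uv,z):
    c=env.get_calibration(n);E=c["extrinsics"];d=np.linalg.inv(c["K"])@[*uv,1];d=d*[1,-1,-1];R=E[:3,:3];C=-R.T@E[:3,3];w=R.T@d
    return C+w*(z-C[2])/w[2]
for k,uv,z in(("cart",(493,181),12),("drv",(505,231),26),("rod",(166,283),12),("clamp foot",(135,197),0),("small",(362,308),30)): print(k,back("top",uv,z).round())
E
python3 fit.py
```

```text
[ 5.88853931e+02 -2.42982388e+01  3.06364142e-01  4.06698787e-01] [17.55337232 23.30212403]
[[-1.79  0.92]
 [-0.2   1.17]
 [ 0.7   0.47]
 [-0.17 -0.39]
 [-0.43  1.11]
 [ 1.09  0.78]
 [-1.26  0.98]
 [ 0.72  0.82]
 [ 0.98  1.1 ]
 [-1.47 -0.84]
 [-0.1  -1.36]
 [-1.9  -1.19]
 [-0.88 -0.61]
 [-1.7  -0.29]
 [-0.21 -0.75]
 [-1.41 -0.16]
 [-0.53 -1.05]]
[[ 682.6815586  -105.39624262   97.49164829]]
[[ 558.73482364 -144.60347275   97.49164829]]
cart [ 634. -364.   12.]
drv [ 515. -371.   26.]
rod [438. 357.  12.]
clamp foot [637. 435.   0.]
small [365. -55.  30.]
```

```bash
cat > m.py <<'E'
from h import *
from scipy.spatial.transform import Rotation as Ro, Slerp
import sys
pose=np.load("pose.npy")
def Rt(a):
    a=np.radians(a); c,s=np.cos(pose[2]),np.sin(pose[2]); O=np.array([[c,-s,0],[s,c,0],[0,0,1]])
    z=np.array([0,np.cos(a),-np.sin(a)]); y=np.array([1,0,0.]); return O@np.column_stack([np.cross(y,z),y,z])
def tcp_for_tip(a,y,z,x=0):
    R=Rt(a); return org2w(pose,[x,y,z])[0]-64*R[:,2],R
def contact(th,r,a,half=9,gap=0,x=0):
    th=np.radians(th);A=np.radians(a)
    c=np.array([-r*np.cos(th)-(2+gap)*np.sin(th),52+r*np.sin(th)-(2+gap)*np.cos(th)])
    t=c-half*np.array([np.sin(A),np.cos(A)])
    return tcp_for_tip(a,t[0],t[1],x)
def rows(targets,n=None,show=True):
    # chain of targets from the present pose; n rows per target
    o=env.get_obs(); p,R=o["eef_pos"],o["eef_rot"]; out=[]
    for P,Rg in targets:
        d=np.linalg.norm(P-p); rv=Ro.from_matrix(R.T@Rg); 
        k=n or max(1,int(np.ceil(max(d/38,np.degrees(rv.magnitude())/3.9))))
        for i in range(k):
            Ri=(Ro.from_matrix(R)*Ro.from_rotvec(rv.as_rotvec()*i/k)).as_matrix()
            out.append([(Ri.T@(P-p)/k/40).round(2).tolist(),(np.degrees(rv.as_rotvec())/k/4).round(2).tolist()])
        p,R=P,Rg
    if show:
        for r in out: print(r)
    return out
def tipinfo():
    o=env.get_obs(); t=o["eef_pos"]+64*o["eef_rot"][:,2]; c,s=np.cos(pose[2]),np.sin(pose[2]); d=t-[pose[0],pose[1],0]
    z=o["eef_rot"][:,2]; 
    print("clock",round(o["clock"],2),"q",o["q"].round(2),"tip org",np.round([c*d[0]+s*d[1],-s*d[0]+c*d[1],d[2]],1),"a",np.degrees(np.arcsin(-z[2])).round(1),"F",o["ft_force"].round(1),"w",round(o["width"],2))
E
python3 - <<'E'
from m import *
P=org2w(pose,[0,-230,200])[0]; print(P); rows([(P,Rt(35))])
E
```

```text
[ 658.22056885 -243.58861604  200.        ]
[[0.49, -0.18, 0.1], [0.39, 0.45, -0.76]]
[[0.5, -0.15, 0.12], [0.39, 0.45, -0.76]]
[[0.5, -0.12, 0.14], [0.39, 0.45, -0.76]]
[[0.5, -0.09, 0.16], [0.39, 0.45, -0.76]]
[[0.5, -0.05, 0.18], [0.39, 0.45, -0.76]]
[[0.5, -0.02, 0.19], [0.39, 0.45, -0.76]]
[[0.49, 0.01, 0.21], [0.39, 0.45, -0.76]]
[[0.48, 0.04, 0.22], [0.39, 0.45, -0.76]]
[[0.47, 0.07, 0.24], [0.39, 0.45, -0.76]]
[[0.46, 0.1, 0.25], [0.39, 0.45, -0.76]]
[[0.45, 0.13, 0.26], [0.39, 0.45, -0.76]]
[[0.43, 0.16, 0.27], [0.39, 0.45, -0.76]]
[[0.41, 0.19, 0.28], [0.39, 0.45, -0.76]]
[[0.39, 0.22, 0.28], [0.39, 0.45, -0.76]]
[[0.37, 0.25, 0.29], [0.39, 0.45, -0.76]]
[[0.35, 0.28, 0.29], [0.39, 0.45, -0.76]]
[[0.32, 0.3, 0.3], [0.39, 0.45, -0.76]]
[[0.3, 0.33, 0.3], [0.39, 0.45, -0.76]]
[[0.27, 0.35, 0.3], [0.39, 0.45, -0.76]]
[[0.24, 0.37, 0.3], [0.39, 0.45, -0.76]]
[[0.21, 0.39, 0.29], [0.39, 0.45, -0.76]]
[[0.18, 0.41, 0.29], [0.39, 0.45, -0.76]]
[[0.15, 0.43, 0.28], [0.39, 0.45, -0.76]]
[[0.12, 0.44, 0.27], [0.39, 0.45, -0.76]]
[[0.09, 0.46, 0.26], [0.39, 0.45, -0.76]]
```

>>> send_rows --series '[[[0.49,-0.18,0.1],[0.39,0.45,-0.76]],[[0.5,-0.15,0.12],[0.39,0.45,-0.76]],[[0.5,-0.12,0.14],[0.39,0.45,-0.76]],[[0.5,-0.09,0.16],[0.39,0.45,-0.76]],[[0.5,-0.05,0.18],[0.39,0.45,-0.76]]]' --hand 255

```text
clock: 0.6
eef_pos: [359.2, -534.7, 278.9]
eef_rot: [[0.754, 0.655, 0.057], [0.633, -0.746, 0.208], [0.179, -0.121, -0.976]]
ft_force: [0.2, 0.2, 0.8]
width: 0.57
```

>>> send_rows --series '[[[0.5,-0.02,0.19],[0.39,0.45,-0.76]],[[0.49,0.01,0.21],[0.39,0.45,-0.76]],[[0.48,0.04,0.22],[0.39,0.45,-0.76]],[[0.47,0.07,0.24],[0.39,0.45,-0.76]],[[0.46,0.1,0.25],[0.39,0.45,-0.76]]]'

```text
clock: 1.1
eef_pos: [434.6, -456.1, 256.3]
eef_rot: [[0.536, 0.842, 0.054], [0.755, -0.507, 0.416], [0.378, -0.182, -0.908]]
ft_force: [-0.2, 0.2, 0.2]
width: 0.116
```

```bash
python3 - <<'E'
from m import *
tipinfo();P=org2w(pose,[0,-230,200])[0]; rows([(P,Rt(35))])
E
```

```text
clock 1.1 q [-0.97  0.37  1.6   0.28  1.51 -0.46] tip org [-265.9 -340.8  198.2] a 65.2 F [-0.2  0.2  0.2] w 0.12
[[0.43, 0.15, 0.25], [0.38, 0.43, -0.74]]
[[0.42, 0.18, 0.26], [0.38, 0.43, -0.74]]
[[0.4, 0.21, 0.27], [0.38, 0.43, -0.74]]
[[0.38, 0.24, 0.27], [0.38, 0.43, -0.74]]
[[0.36, 0.26, 0.28], [0.38, 0.43, -0.74]]
[[0.33, 0.29, 0.28], [0.38, 0.43, -0.74]]
[[0.31, 0.31, 0.28], [0.38, 0.43, -0.74]]
[[0.28, 0.33, 0.28], [0.38, 0.43, -0.74]]
[[0.26, 0.36, 0.28], [0.38, 0.43, -0.74]]
[[0.23, 0.38, 0.28], [0.38, 0.43, -0.74]]
[[0.2, 0.39, 0.28], [0.38, 0.43, -0.74]]
[[0.17, 0.41, 0.27], [0.38, 0.43, -0.74]]
[[0.14, 0.43, 0.27], [0.38, 0.43, -0.74]]
[[0.11, 0.44, 0.26], [0.38, 0.43, -0.74]]
[[0.08, 0.45, 0.25], [0.38, 0.43, -0.74]]
```

Tracking is good, so I carry on.

>>> send_rows --series '[[[0.43,0.15,0.25],[0.38,0.43,-0.74]],[[0.42,0.18,0.26],[0.38,0.43,-0.74]],[[0.4,0.21,0.27],[0.38,0.43,-0.74]],[[0.38,0.24,0.27],[0.38,0.43,-0.74]],[[0.36,0.26,0.28],[0.38,0.43,-0.74]]]'

```text
clock: 1.6
eef_pos: [510.8, -380.8, 234.3]
eef_rot: [[0.29, 0.957, -0.009], [0.774, -0.229, 0.591], [0.563, -0.178, -0.807]]
ft_force: [0.6, -1.1, 0.0]
width: 0.007
```

>>> send_rows --series '[[[0.33,0.29,0.28],[0.38,0.43,-0.74]],[[0.31,0.31,0.28],[0.38,0.43,-0.74]],[[0.28,0.33,0.28],[0.38,0.43,-0.74]],[[0.26,0.36,0.28],[0.38,0.43,-0.74]],[[0.23,0.38,0.28],[0.38,0.43,-0.74]]]'

```text
clock: 2.1
eef_pos: [586.3, -305.9, 212.5]
eef_rot: [[0.039, 0.992, -0.121], [0.691, 0.061, 0.72], [0.721, -0.112, -0.683]]
ft_force: [0.3, -0.1, 0.1]
width: 0.007
```

>>> send_rows --series '[[[0.2,0.39,0.28],[0.38,0.43,-0.74]],[[0.17,0.41,0.27],[0.38,0.43,-0.74]],[[0.14,0.43,0.27],[0.38,0.43,-0.74]],[[0.11,0.44,0.26],[0.38,0.43,-0.74]],[[0.08,0.45,0.25],[0.38,0.43,-0.74]]]'

```text
clock: 2.6
eef_pos: [660.5, -229.8, 189.8]
eef_rot: [[-0.188, 0.944, -0.27], [0.518, 0.329, 0.79], [0.834, 0.009, -0.551]]
ft_force: [-0.2, 0.9, 0.1]
width: 0.002
```

```bash
python3 - <<'E'
from m import *
tipinfo()
for n in("side","top"): cv2.imwrite(f"pics/{n}1.png",env.camera(n)[:,:,::-1])
Pe,R=tcp_for_tip(35,-85,62); P0=Pe-60*R[:,2]
rows([(P0,R),(Pe,R)])
E
```

```text
clock 2.6 q [-0.58  0.79  1.28  0.57  1.89 -0.97] tip org [   5.1 -164.2  154.5] a 33.4 F [-0.2  0.9  0.1] w 0.0
[[-0.37, -0.09, 0.68], [-0.15, -0.2, 0.16]]
[[-0.36, -0.09, 0.69], [-0.15, -0.2, 0.16]]
[[0.0, -0.0, 0.75], [0.0, 0.0, 0.0]]
[[0.0, -0.0, 0.75], [0.0, 0.0, 0.0]]
```

View pics/side1.png

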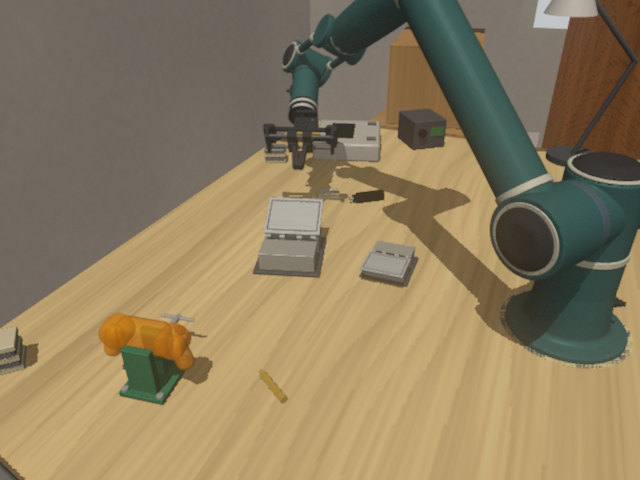

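View pics/top1.png

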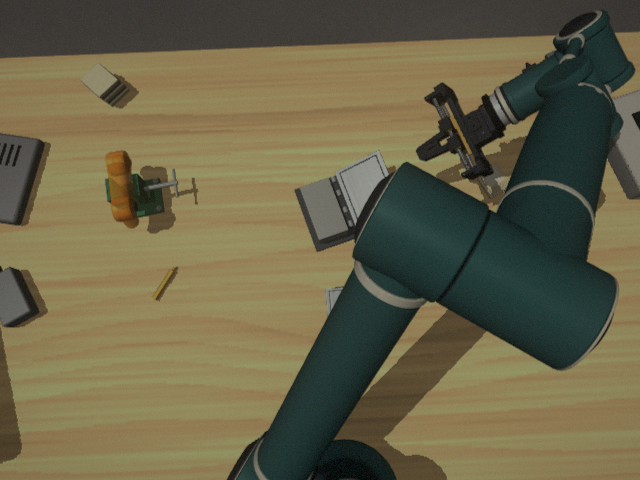

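The side view shows the shut fingers at (298,160), behind and above the leaf. In the top view they are at (425,150) and point at the leaf's free edge at (395,180). Now I go in under the edge.

>>> send_rows --series '[[[-0.37,-0.09,0.68],[-0.15,-0.2,0.16]],[[-0.36,-0.09,0.69],[-0.15,-0.2,0.16]],[[0,0,0],[0,0,0]]]'

```text
clock: 3.0
eef_pos: [644.1, -203.4, 131.4]
eef_rot: [[-0.171, 0.954, -0.246], [0.551, 0.299, 0.779], [0.817, -0.002, -0.577]]
ft_force: [0.3, -0.4, -0.9]
width: 0.005
```

```bash
python3 - <<'E'
from m import *
tipinfo()
for n in("side","top"): cv2.imwrite(f"pics/{n}2.png",cv2.resize(env.camera(n)[100:300,200:520,::-1],None,fx=2.5,fy=2.5))
Pe,R=tcp_for_tip(35,-85,62); P0=Pe-60*R[:,2]
rows([(P0,R),(Pe,R)])
E
```

```text
clock 3.0 q [-0.56  0.78  1.39  0.57  1.75 -1.  ] tip org [  -1.3 -135.2   94.5] a 35.2 F [ 0.3 -0.4 -0.9] w 0.01
[[0.01, -0.01, 0.1], [0.05, 0.1, 0.01]]
[[0.0, -0.0, 0.75], [0.0, 0.0, 0.0]]
[[0.0, -0.0, 0.75], [0.0, 0.0, 0.0]]
```

View pics/side2.png

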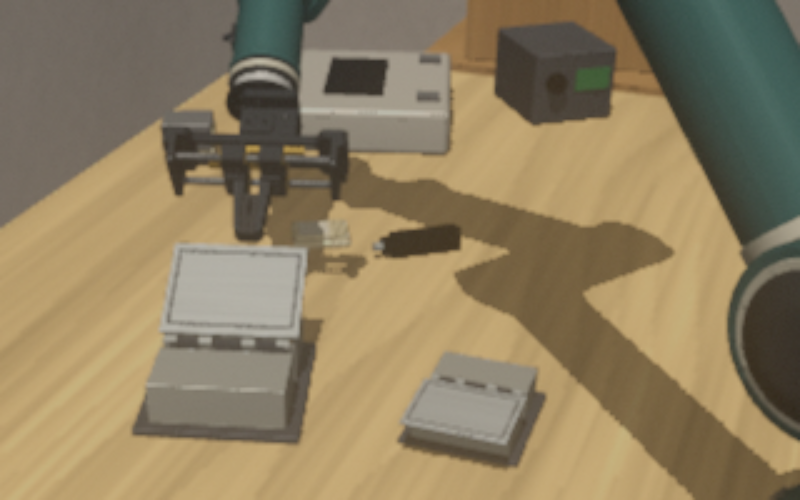

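View pics/top2.png

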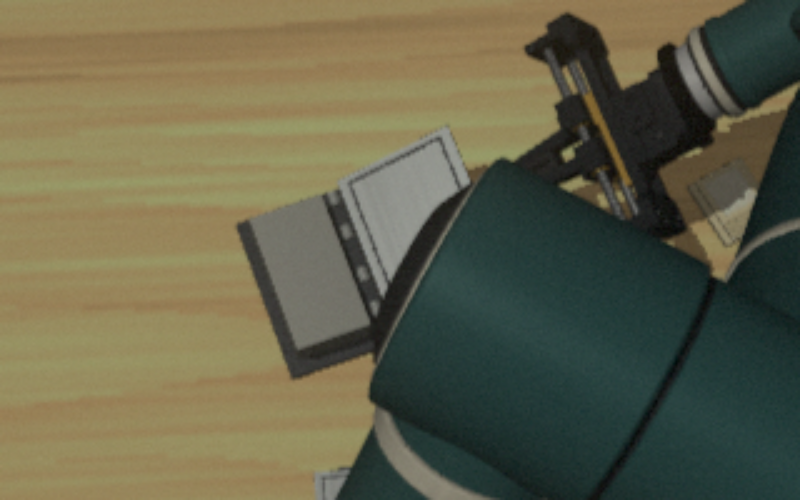

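The side crop shows the finger tips at (250,235), in line with the middle of the leaf edge at (240,248). In the top crop they are about (515,170), just short of the edge at (465,180). I slide in along the tool axis.

>>> send_rows --series '[[[0,0,0.8],[0.05,0.1,0]],[[0,0,0.75],[0,0,0]],[[0,0,0],[0,0,0]]]'

```text
clock: 3.4
eef_pos: [634.4, -161.7, 105.1]
eef_rot: [[-0.179, 0.955, -0.237], [0.552, 0.297, 0.779], [0.815, 0.009, -0.58]]
ft_force: [-0.4, -0.0, -0.2]
width: 0.006
```

```bash
python3 - <<'E'
from m import *
tipinfo()
cv2.imwrite(f"pics/side3.png",cv2.resize(env.camera("side")[150:290,220:380,::-1],None,fx=4,fy=4))
tg=[]
for th in (23,30,37,44,51,58,65): tg.append(contact(th,88,35+max(0,th-40)*0.8))
rows(tg,2)
E
```

```text
clock 3.4 q [-0.53  0.76  1.48  0.59  1.67 -1.02] tip org [  2.6 -92.6  68. ] a 35.5 F [-0.4 -0.  -0.2] w 0.01
[[0.13, -0.03, 0.02], [0.07, 0.07, 0.04]]
[[0.13, -0.03, 0.02], [0.07, 0.07, 0.04]]
[[0.13, -0.0, -0.02], [0.0, 0.0, 0.0]]
[[0.13, -0.0, -0.02], [0.0, 0.0, 0.0]]
[[0.13, 0.0, -0.01], [0.0, 0.0, 0.0]]
[[0.13, 0.0, -0.01], [0.0, 0.0, 0.0]]
[[0.18, -0.0, 0.0], [-0.0, -0.4, -0.0]]
[[0.18, -0.0, -0.0], [-0.0, -0.4, -0.0]]
[[0.21, -0.0, 0.01], [-0.0, -0.7, 0.0]]
[[0.21, -0.0, 0.0], [-0.0, -0.7, 0.0]]
[[0.21, 0.0, 0.01], [0.0, -0.7, -0.0]]
[[0.21, 0.0, 0.0], [0.0, -0.7, -0.0]]
[[0.21, 0.0, 0.02], [0.0, -0.7, 0.0]]
[[0.21, 0.0, 0.01], [0.0, -0.7, 0.0]]
```

View pics/side3.png

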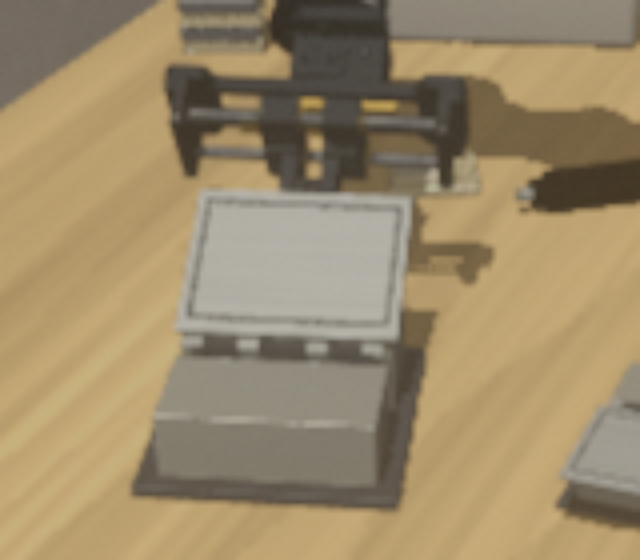

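The finger tips have disappeared behind the leaf edge at (310,190), so they are underneath it, and the force is nil. I start lifting gently.

>>> send_rows --series '[[[0.13,-0.03,0.15],[0.07,0.07,0.04]],[[0.13,-0.03,0.05],[0.07,0.07,0.04]],[[0.13,0,-0.02],[0,0,0]],[[0.13,0,-0.02],[0,0,0]],[[0.13,0,0],[0,0,0]]]'

```text
clock: 3.95
eef_pos: [630.0, -149.4, 129.6]
eef_rot: [[-0.177, 0.955, -0.239], [0.553, 0.298, 0.778], [0.814, 0.006, -0.581]]
ft_force: [0.3, 0.9, -3.0]
width: 0.005
```

```bash
python3 - <<'E'
from m import *
tipinfo()
cv2.imwrite(f"pics/side4.png",cv2.resize(env.camera("side")[150:290,220:380,::-1],None,fx=4,fy=4))
tg=[]
for th in (37,44,51,58,65,72,79): tg.append(contact(th,88,35+max(0,th-40)*0.8))
rows(tg,2)
E
```

```text
clock 3.95 q [-0.51  0.72  1.51  0.6   1.68 -1.  ] tip org [  2.  -79.6  92.4] a 35.5 F [ 0.3  0.9 -3. ] w 0.0
[[0.04, -0.02, 0.01], [0.05, 0.06, 0.02]]
[[0.04, -0.02, 0.01], [0.05, 0.06, 0.02]]
[[0.18, -0.0, 0.0], [-0.0, -0.4, -0.0]]
[[0.18, -0.0, -0.0], [-0.0, -0.4, -0.0]]
[[0.21, -0.0, 0.01], [-0.0, -0.7, 0.0]]
[[0.21, -0.0, 0.0], [-0.0, -0.7, 0.0]]
[[0.21, 0.0, 0.01], [0.0, -0.7, -0.0]]
[[0.21, 0.0, 0.0], [0.0, -0.7, -0.0]]
[[0.21, 0.0, 0.02], [0.0, -0.7, 0.0]]
[[0.21, 0.0, 0.01], [0.0, -0.7, 0.0]]
[[0.21, -0.0, 0.02], [0.0, -0.7, 0.0]]
[[0.21, -0.0, 0.01], [0.0, -0.7, 0.0]]
[[0.21, 0.0, 0.02], [0.0, -0.7, -0.0]]
[[0.21, 0.0, 0.01], [0.0, -0.7, -0.0]]
```

View pics/side4.png

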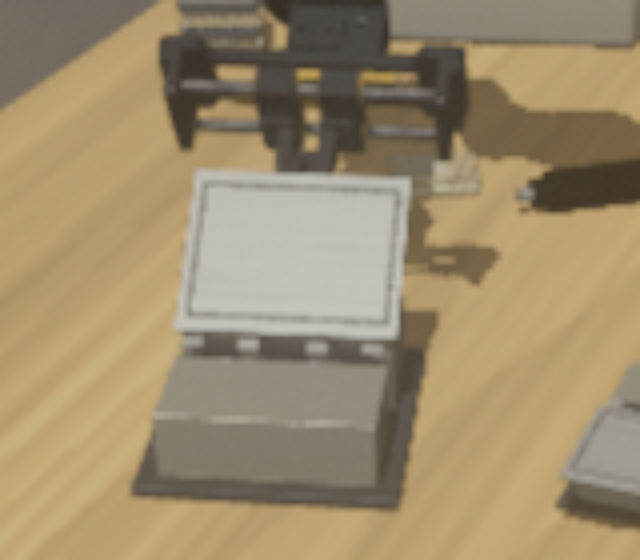

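The leaf has risen: its top edge went from row 192 to row 175, under a 3 N load, and the base has not moved. I continue along the arc.

>>> send_rows --series '[[[0.12,-0.02,0.01],[0.05,0,0]],[[0.18,0,0],[0,-0.4,0]],[[0.18,0,0],[0,-0.4,0]],[[0.21,0,0.01],[0,-0.7,0]],[[0.21,0,0.01],[0,-0.7,0]]]'

```text
clock: 4.5
eef_pos: [622.1, -127.5, 158.6]
eef_rot: [[-0.213, 0.954, -0.209], [0.673, 0.299, 0.677], [0.708, 0.004, -0.706]]
ft_force: [0.7, -0.4, -1.7]
width: 0.006
```

```bash
python3 - <<'E'
from m import *
tipinfo()
tg=[]
for th in (58,65,72,79): tg.append(contact(th,88,35+max(0,th-40)*0.8))
rows(tg,2)
E
```

```text
clock 4.5 q [-0.47  0.59  1.59  0.54  1.57 -0.94] tip org [  0.9 -63.1 113.4] a 44.9 F [ 0.7 -0.4 -1.7] w 0.01
[[0.19, -0.01, 0.02], [0.03, -0.56, 0.0]]
[[0.19, -0.01, 0.01], [0.03, -0.56, 0.0]]
[[0.21, 0.0, 0.02], [0.0, -0.7, 0.0]]
[[0.21, 0.0, 0.01], [0.0, -0.7, 0.0]]
[[0.21, -0.0, 0.02], [0.0, -0.7, 0.0]]
[[0.21, -0.0, 0.01], [0.0, -0.7, 0.0]]
[[0.21, 0.0, 0.02], [0.0, -0.7, -0.0]]
[[0.21, 0.0, 0.01], [0.0, -0.7, -0.0]]
```

>>> send_rows --series '[[[0.2,0,0.02],[0.03,-0.6,0]],[[0.2,0,0.02],[0.03,-0.6,0]],[[0.21,0,0.02],[0,-0.7,0]],[[0.21,0,0.02],[0,-0.7,0]],[[0.21,0,0.02],[0,-0.7,0]]]'

```text
clock: 5.0
eef_pos: [610.9, -92.4, 186.8]
eef_rot: [[-0.262, 0.953, -0.151], [0.818, 0.303, 0.489], [0.512, 0.005, -0.859]]
ft_force: [0.3, -0.9, -1.4]
width: 0.005
```

```bash
python3 - <<'E'
from m import *
tipinfo()
cv2.imwrite(f"pics/side5.png",cv2.resize(env.camera("side")[130:290,220:380,::-1],None,fx=3.5,fy=3.5))
tg=[]
for th in (72,79,86,93,100): tg.append(contact(th,88,min(90,35+max(0,th-40)*0.8)))
rows(tg,2)
E
```

```text
clock 5.0 q [-0.37  0.42  1.7   0.42  1.39 -0.83] tip org [  0.7 -38.9 131.8] a 59.2 F [ 0.3 -0.9 -1.4] w 0.0
[[0.0, -0.01, 0.04], [0.03, -0.16, 0.04]]
[[0.0, -0.01, 0.04], [0.03, -0.16, 0.04]]
[[0.21, 0.0, 0.02], [0.0, -0.7, -0.0]]
[[0.21, 0.0, 0.01], [0.0, -0.7, -0.0]]
[[0.21, -0.0, 0.03], [-0.0, -0.7, 0.0]]
[[0.21, -0.0, 0.02], [-0.0, -0.7, 0.0]]
[[0.21, 0.0, 0.03], [-0.0, -0.7, -0.0]]
[[0.21, 0.0, 0.02], [-0.0, -0.7, -0.0]]
[[0.21, 0.0, 0.03], [0.0, -0.7, 0.0]]
[[0.21, -0.0, 0.02], [0.0, -0.7, 0.0]]
```

View pics/side5.png

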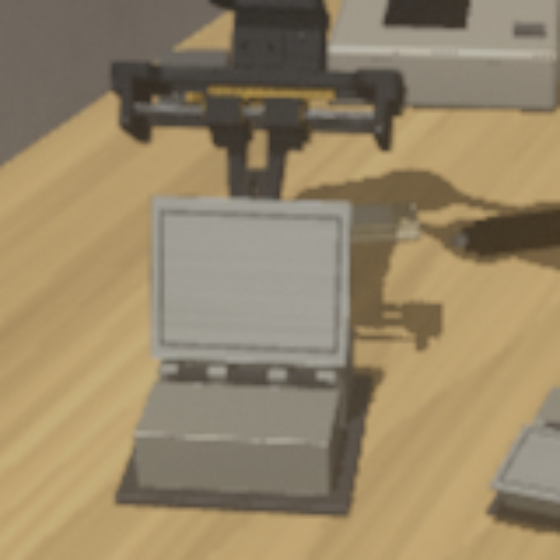

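The leaf is near upright, with its edge at (250,200). The fingers are behind it with 1.7 N contact, and the base is unmoved. I continue.

>>> send_rows --series '[[[0.2,0,0.03],[0.03,-0.7,0]],[[0.2,0,0.03],[0.03,-0.7,0]],[[0.2,0,0.03],[0,-0.7,0]],[[0.2,0,0.03],[0,-0.7,0]]]'

```text
clock: 5.45
eef_pos: [600.8, -60.8, 201.8]
eef_rot: [[-0.292, 0.952, -0.094], [0.9, 0.306, 0.311], [0.325, 0.006, -0.946]]
ft_force: [0.9, -1.8, -1.2]
width: 0.004
```

```bash
python3 - <<'E'
from m import *
tipinfo()
tg=[]
for th in (86,93,100,107,114): tg.append(contact(th,88,min(90,35+max(0,th-40)*0.8)))
rows(tg,2)
E
```

```text
clock 5.45 q [-0.27  0.3   1.78  0.29  1.25 -0.7 ] tip org [  0.6 -17.7 141.3] a 71.0 F [ 0.9 -1.8 -1.2] w 0.0
[[0.0, -0.0, 0.06], [0.03, -0.09, 0.05]]
[[0.0, -0.0, 0.06], [0.03, -0.09, 0.05]]
[[0.21, 0.0, 0.03], [-0.0, -0.7, -0.0]]
[[0.21, 0.0, 0.02], [-0.0, -0.7, -0.0]]
[[0.21, 0.0, 0.03], [0.0, -0.7, 0.0]]
[[0.21, -0.0, 0.02], [0.0, -0.7, 0.0]]
[[0.21, -0.0, 0.04], [-0.0, -0.7, -0.0]]
[[0.21, -0.0, 0.03], [-0.0, -0.7, -0.0]]
[[0.15, -0.0, 0.04], [-0.0, -0.18, 0.0]]
[[0.15, -0.0, 0.04], [-0.0, -0.18, 0.0]]
```

>>> send_rows --series '[[[0.2,0,0.06],[0.03,-0.7,0]],[[0.2,0,0.06],[0.03,-0.7,0]],[[0.2,0,0.05],[0,-0.7,0]],[[0.2,0,0.05],[0,-0.7,0]]]'

```text
clock: 5.85
eef_pos: [590.3, -28.1, 206.4]
eef_rot: [[-0.306, 0.951, -0.032], [0.944, 0.308, 0.121], [0.125, 0.007, -0.992]]
ft_force: [0.9, -1.0, -0.6]
width: 0.005
```

```bash
python3 - <<'E'
from m import *
tipinfo()
cv2.imwrite(f"pics/side6.png",cv2.resize(env.camera("side")[130:290,220:380,::-1],None,fx=3.5,fy=3.5))
tg=[]
for th in (100,107,114,121,128): tg.append(contact(th,88,min(90,35+max(0,th-40)*0.8)))
rows(tg,2)
E
```

```text
clock 5.85 q [-0.14  0.21  1.86  0.13  1.12 -0.52] tip org [  0.6   4.  142.9] a 82.8 F [ 0.9 -1.  -0.6] w 0.01
[[-0.02, -0.0, 0.06], [0.05, -0.02, 0.06]]
[[-0.02, -0.0, 0.06], [0.05, -0.02, 0.06]]
[[0.21, -0.0, 0.04], [-0.0, -0.7, -0.0]]
[[0.21, -0.0, 0.03], [-0.0, -0.7, -0.0]]
[[0.15, -0.0, 0.04], [-0.0, -0.18, 0.0]]
[[0.15, -0.0, 0.04], [-0.0, -0.18, 0.0]]
[[0.12, -0.0, 0.06], [0.0, 0.0, 0.0]]
[[0.12, -0.0, 0.06], [0.0, 0.0, 0.0]]
[[0.11, 0.0, 0.07], [0.0, 0.0, 0.0]]
[[0.11, 0.0, 0.07], [0.0, 0.0, 0.0]]
```

View pics/side6.png

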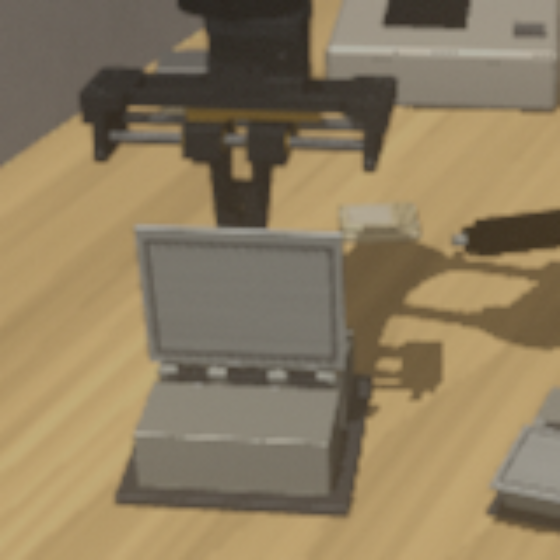

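The leaf is past upright: its edge at (240,232) now leans toward the camera, and the fingers are still behind it. I continue over and down.

>>> send_rows --series '[[[0.19,0,0.08],[0.05,-0.7,0.05]],[[0.19,0,0.08],[0.05,-0.7,0.05]],[[0.15,0,0.07],[0,-0.2,0]],[[0.14,0,0.07],[0,-0.1,0]],[[0.12,0,0.08],[0,0,0]]]'

```text
clock: 6.4
eef_pos: [579.4, 6.2, 197.0]
eef_rot: [[-0.304, 0.953, 0.001], [0.953, 0.304, 0.006], [0.005, 0.003, -1.0]]
ft_force: [-0.5, -0.2, 1.4]
width: 0.006
```

```bash
python3 - <<'E'
from m import *
tipinfo()
tg=[]
for th in (114,121,128,135,142,149): tg.append(contact(th,88,90))
rows(tg,2)
E
```

```text
clock 6.4 q [-0.04  0.17  1.92  0.01  1.05 -0.35] tip org [  0.4  32.3 133. ] a 89.6 F [-0.5 -0.2  1.4] w 0.01
[[-0.09, -0.0, -0.0], [0.02, -0.04, 0.02]]
[[-0.09, -0.0, -0.0], [0.02, -0.04, 0.02]]
[[0.12, -0.0, 0.06], [0.0, 0.0, 0.0]]
[[0.12, -0.0, 0.06], [0.0, 0.0, 0.0]]
[[0.11, 0.0, 0.07], [0.0, 0.0, 0.0]]
[[0.11, 0.0, 0.07], [0.0, 0.0, 0.0]]
[[0.1, -0.0, 0.09], [0.0, 0.0, 0.0]]
[[0.1, -0.0, 0.09], [0.0, 0.0, 0.0]]
[[0.09, 0.0, 0.1], [0.0, 0.0, 0.0]]
[[0.09, 0.0, 0.1], [0.0, 0.0, 0.0]]
[[0.08, -0.0, 0.11], [0.0, 0.0, 0.0]]
[[0.08, -0.0, 0.11], [0.0, 0.0, 0.0]]
```

>>> send_rows --series '[[[0.11,0,0.08],[0,0,0]],[[0.11,0,0.08],[0,0,0]],[[0.1,0,0.09],[0,0,0]],[[0.1,0,0.1],[0,0,0]],[[0.09,0,0.1],[0,0,0]]]'

```text
clock: 6.9
eef_pos: [572.6, 26.6, 177.2]
eef_rot: [[-0.302, 0.953, -0.0], [0.953, 0.302, 0.008], [0.008, 0.002, -1.0]]
ft_force: [-0.1, -0.6, 0.7]
width: 0.008
```

```bash
python3 - <<'E'
from m import *
tipinfo()
cv2.imwrite(f"pics/side7.png",cv2.resize(env.camera("side")[130:290,220:380,::-1],None,fx=3.5,fy=3.5))
tg=[]
for th in (135,142,149,156,163): tg.append(contact(th,88,90))
rows(tg,2)
E
```

```text
clock 6.9 q [-0.    0.18  1.95  0.01  1.01 -0.31] tip org [  0.   54.  113.2] a 89.5 F [-0.1 -0.6  0.7] w 0.01
[[-0.03, 0.01, -0.04], [0.01, -0.06, 0.01]]
[[-0.03, 0.01, -0.04], [0.01, -0.06, 0.01]]
[[0.09, 0.0, 0.1], [0.0, 0.0, 0.0]]
[[0.09, 0.0, 0.1], [0.0, 0.0, 0.0]]
[[0.08, -0.0, 0.11], [0.0, 0.0, 0.0]]
[[0.08, -0.0, 0.11], [0.0, 0.0, 0.0]]
[[0.06, 0.0, 0.12], [0.0, 0.0, 0.0]]
[[0.06, 0.0, 0.12], [0.0, 0.0, 0.0]]
[[0.05, 0.0, 0.12], [0.0, 0.0, 0.0]]
[[0.05, 0.0, 0.12], [0.0, 0.0, 0.0]]
```

View pics/side7.png

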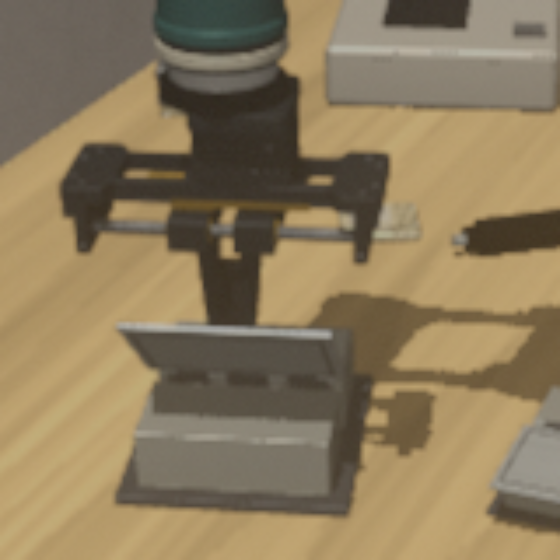

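The leaf is well over, with its edge at (230,330), and the fingers press its back. The base still has not moved. I continue down.

>>> send_rows --series '[[[0.08,0,0.1],[0,0,0]],[[0.08,0,0.11],[0,0,0]],[[0.07,0,0.12],[0,0,0]],[[0.06,0,0.12],[0,0,0]],[[0.05,0,0.12],[0,0,0]]]'

```text
clock: 7.45
eef_pos: [567.4, 41.4, 151.7]
eef_rot: [[-0.302, 0.953, -0.002], [0.953, 0.302, 0.009], [0.009, 0.001, -1.0]]
ft_force: [0.6, -1.0, 1.1]
width: 0.003
```

```bash
python3 - <<'E'
from m import *
tipinfo()
tg=[]
for th in (156,163,170,175,180): tg.append(contact(th,88,90))
rows(tg,2)
E
```

```text
clock 7.45 q [ 0.02  0.21  1.97  0.01  0.96 -0.29] tip org [-0.6 69.7 87.7] a 89.5 F [ 0.6 -1.   1.1] w 0.0
[[0.02, 0.01, -0.02], [0.01, -0.07, 0.01]]
[[0.02, 0.01, -0.02], [0.01, -0.07, 0.01]]
[[0.05, 0.0, 0.12], [0.0, 0.0, 0.0]]
[[0.05, 0.0, 0.12], [0.0, 0.0, 0.0]]
[[0.03, -0.0, 0.13], [0.0, 0.0, 0.0]]
[[0.03, -0.0, 0.13], [0.0, 0.0, 0.0]]
[[0.01, 0.0, 0.09], [0.0, 0.0, 0.0]]
[[0.01, 0.0, 0.09], [0.0, 0.0, 0.0]]
[[0.01, 0.0, 0.1], [0.0, 0.0, 0.0]]
[[0.01, 0.0, 0.1], [0.0, 0.0, 0.0]]
```

>>> send_rows --series '[[[0.05,0,0.12],[0,0,0]],[[0.04,0,0.12],[0,0,0]],[[0.03,0,0.12],[0,0,0]],[[0.02,0,0.1],[0,0,0]]]'

```text
clock: 7.85
eef_pos: [565.4, 47.5, 131.3]
eef_rot: [[-0.303, 0.953, -0.002], [0.953, 0.303, 0.009], [0.009, 0.0, -1.0]]
ft_force: [1.2, 0.3, 1.2]
width: 0.006
```

```bash
python3 - <<'E'
from m import *
tipinfo()
E
```

```text
clock 7.85 q [ 0.04  0.23  1.99  0.01  0.93 -0.28] tip org [-0.7 76.2 67.3] a 89.5 F [1.2 0.3 1.2] w 0.01
```

>>> send_rows --series '[[[0,0,0.09],[0,0,0]],[[0,0,0.08],[0,0,0]],[[0,0,0.06],[0,0,0]]]'

```text
clock: 8.15
eef_pos: [565.0, 47.7, 120.8]
eef_rot: [[-0.303, 0.953, -0.003], [0.953, 0.303, 0.009], [0.01, -0.001, -1.0]]
ft_force: [-0.1, 1.3, 1.5]
width: 0.008
```

>>> send_rows --series '[[[0,0,0.05],[0,0,0]],[[0,0,0.04],[0,0,0]]]'

```text
clock: 8.35
eef_pos: [565.1, 47.7, 118.2]
eef_rot: [[-0.302, 0.953, -0.004], [0.953, 0.302, 0.009], [0.01, -0.001, -1.0]]
ft_force: [-7.4, -0.1, 19.7]
width: 0.005
```

```bash
python3 - <<'E'
from m import *
tipinfo()
cv2.imwrite(f"pics/side8.png",cv2.resize(env.camera("side")[130:290,220:380,::-1],None,fx=3.5,fy=3.5))
E
```

```text
clock 8.35 q [ 0.04  0.25  2.    0.01  0.9  -0.28] tip org [-1.  76.5 54.2] a 89.4 F [-7.4 -0.1 19.7] w 0.01
```

View pics/side8.png

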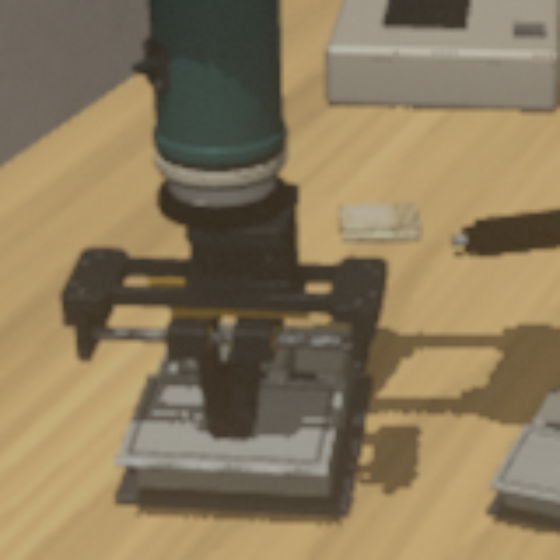

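The leaf lies flat, pressed onto the bed. The tips are at 54 mm, exactly the top face of a flat leaf, with a 20 N reaction. I withdraw straight up.

>>> send_rows --series '[[[0,0,-0.1],[0,0,0]],[[0,0,-0.3],[0,0,0]],[[0,0,-0.8],[0,0,0]],[[0,0,-0.9],[0,0,0]],[[0,0,-0.9],[0,0,0]]]'

```text
clock: 8.9
eef_pos: [561.7, 46.1, 237.3]
eef_rot: [[-0.302, 0.953, -0.017], [0.953, 0.302, 0.008], [0.013, -0.014, -1.0]]
ft_force: [-0.1, -0.1, 0.4]
width: 0.003
```

>>> send_rows --series '[[[-0.9,0,-0.4],[0,0,0]],[[-0.9,0,-0.4],[0,0,0]],[[-0.9,0,-0.4],[0,0,0]],[[-0.9,0,0],[0,0,0]],[[0,0,0],[0,0,0]]]'

```text
clock: 9.4
eef_pos: [610.9, -95.4, 298.8]
eef_rot: [[-0.306, 0.952, 0.002], [0.952, 0.306, 0.006], [0.005, 0.004, -1.0]]
ft_force: [-0.3, 0.3, -0.7]
width: 0.003
```

```bash
python3 - <<'E'
from m import *
tipinfo()
for n in("side","top"):
    im=env.camera(n)[:,:,::-1]; cv2.imwrite(f"pics/{n}9full.png",im)
im=cv2.imread("pics/side9full.png"); cv2.imwrite("pics/side9.png",cv2.resize(im[190:290,235:345],None,fx=6,fy=6,interpolation=cv2.INTER_CUBIC))
# predictions at fitted pose for th=180
P=[leaf(np.pi,a,115,-2) for a in(65,-65)]
print(proj("side",org2w(pose,P)),proj("side",org2w(pose,[[75,85,8],[-75,85,8]])))
E
```

```text
clock 9.4 q [-0.2   0.16  1.74  0.01  1.24 -0.51] tip org [-2.000e-01 -7.420e+01  2.348e+02] a 89.7 F [-0.3  0.3 -0.7] w 0.0
[[251.5910099  260.92378605]
 [312.3822526  263.94990548]] [[251.44410877 270.91178487]
 [318.65211869 274.39319319]]
```

View pics/side9.png

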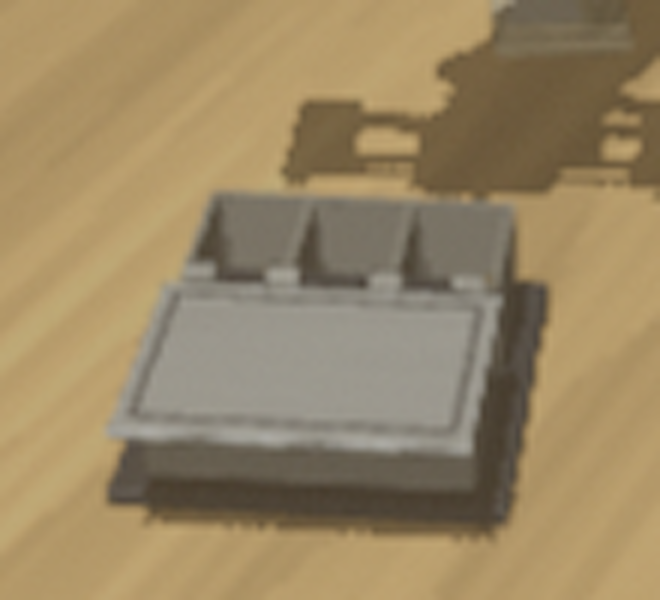

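View pics/side9full.png

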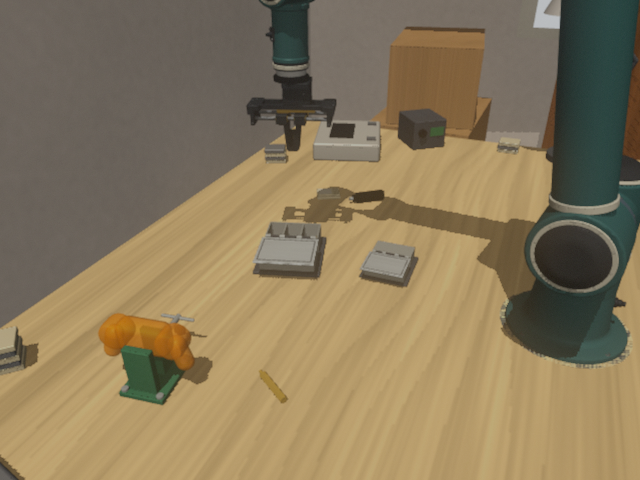

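View pics/top9full.png

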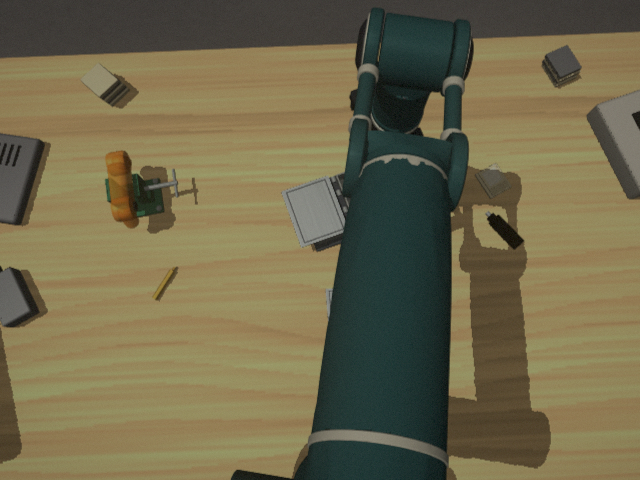

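```bash
python3 -c "
from rig import env
print(env.finish_job())"
```

```text
the job is handed in; nothing more can be done
None
```

The organiser is open and the job is handed in. I put the closed fingertips under the larger organiser's leaf and pushed it up and over the spine. Then I pressed it flat on the rest bed and lifted the arm clear at about 9.4 s.

- **Contact and force:** the wrist read about 1 to 3 N on the way over, including near upright, so the fingers stayed on the leaf. The final press read about 21 N.
- **Leaf flat:** during the press the fingertips stood at 54 mm, the height of the top face of a flat leaf. Afterwards its edge in the side picture was 1 to 2 px from the flat prediction, the same offset the camera showed before the move. The pockets are uncovered.
- **Nothing else moved:** the base plate corner is in the same place to under 1 px. The cartridge, screwdriver handle, spacer rod and clamp look unmoved.
- **Limits of the checks:** none failed or disagreed. The top view could not confirm the whole organiser because the arm covers part of it, so that check rests on the side view.

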